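Locate a pan in the welding fixture

ROBOT

A 6-joint arm with a two-finger parallel gripper is mounted at the origin on the work surface. World frame = base frame: x ahead of the robot, y to its left, z up, the work surface at z = 0. Lengths are in m, angles in rad, forces in N, time in s.
With the tool pointing down it reaches from about 0.275 to 0.825 m from the base axis. Payload 4.9 kg.
Tool frame: the origin (TCP) lies on the centre line of the jaws, within the pads' length; the fingertips stand 17 mm ahead of it and the grasp point (between the pads) lies 2 mm behind it; z points along the fingers, y is the line along which they close (so a half turn about z gives the same grasp; the last joint's range is limited). The gripper opens to 85 mm and grips with 20 to 120 N. Pads are 22 mm wide; open, the fingers measure 114 mm over their backs; the gripper's body (76 mm by 85 mm) begins 54 mm behind the grasp point. The pads swing forward as they close: fully open they stand 13 mm farther back than shut.
Start: joints at [1.076, 0.326, -0.193, 1.052, 0, 1.437], TCP at [0.194, 0.515, 0.248] pointing down, gripper open.
Joint ranges: [-2.65, 2.65], [-0.97, 1.79], [-1.3, 1.35], [-1.93, 2.1], [-1.47, 1.37], [-3.14, 3.14]. Speed limits (rad/s): [2.57, 2.57, 3.14, 3.14, 3.14, 3.14].

INTERFACE

Orientations are given as a rotation vector (axis times angle).
In Python, from bench import get_obs, snapshot, finish_job gives the robot as it stands.
- The arm moves only by the shell command python3 -m pendant 'ROWS' [OPENING]. ROWS is a JSON object of lists of equal length, an entry for each row: "dp": the shift along the world's x, y, z in m, a list of three; "roll": the turn about the world's z in degrees. A call has 1 to 20 rows; each row shifts and turns the commanded pose from where the row before left it; what a row does not reach is not made up. A row lasts 1/10 s, in which the tool goes at most 50 mm and 8.59 degrees, less where a joint would pass 70% of its speed; a pose out of reach is approached as far as the arm can. A call is refused whole if a number of a shift passes 0.05 or a number of a turn 8.59, either way. A call with a gripper value outside its range is refused whole. OPENING is the opening, from 0 (shut) to 1 (fully open), set as the call begins (- or left out, the last holds). The fingers move at their own pace and stop on an object; the grip force is fixed at half the most. Time passes only in rows, so rows that do not move let the fingers close. It gives the time, the measured TCP pose, the force and the opening at its end, in the units of the state.
- get_obs(): the state, without advancing time (a new reading comes with each control period).
- snapshot(name): name is "scene" or "top" or "wrist"; returns a dict with "pixels" (384x512x3 uint8, blue, green, red), "range_z" (384x512 float32, m along the optical axis (not along the pixel's ray), 0 where there is no reading), "fx", "fy", "cx", "cy" (pixels), "k1" (the pictures are not rectified: a ray, as slopes to the right and down, at radius r is drawn at 1 + k1 r^2 times it, then the intrinsics apply), "R" (3x3) and "t" (3): a world point X has camera coordinates R X + t. Camera axes: x right, y down, z forward; pixel columns grow to the right and rows downward; lengths in m; the calibration is good to about 2 mm. A picture is of the moment at which its call begins.
- finish_job(): hands the job in, once; it reports no verdict.
The state is a dict: "time_s": time; "qpos": joint angles; "joint_velocities": joint speeds; "tau": joint torques, N m; "position": TCP position; "tcp_rot": TCP orientation; "contact_force": force on the tool from outside, world axes, zero at the start; "moment": the same for the moment, N m; "opening": finger opening in m.
Only numpy, scipy, OpenCV 4.12 (cv2) and the standard library are available. Lean on these libraries where they do the work, as an engineer would, in place of code of your own. Each camera call takes 0.05 s, during which the arm holds its last target. There are 200 camera calls.

TASK

Set up the loose aluminium pan for welding: slide it on the fixture plate until one long side lies flush against both dowels and its end is fully home against the end stop. Only once it touches all three, swing the hold-down arm on the stop all the way over the pan, and leave the pan fully home. Do not disturb the other things on the bench.

Things in the scene. Friction and masses are not known exactly. Their poses are not given: they have to be found in the camera images.
- fixture: Fixed dark steel fixture plate, 300 mm (its x, -140 to +160) by 340 mm (its y, -170 to +170), 12 mm thick, with flush holes; place and yaw vary. Origin on the bench surface, z up. Two dowels stand along its near (-x) side, the end stop at its +y end. With the pan fully home, the pan's centre is at x -22, y +20 mm in this frame and the axes of both are parallel.
- dowel_a (a point): Centre of the top of the first locating dowel, a fixed steel pin of 16 mm diameter, 40 mm tall above the fixture plate; at x -90, y -50 mm of the fixture.
- dowel_b (a point): Centre of the top of the second dowel, the same as the first; at x -90, y +25 mm of the fixture. The pan's near long side must lie against the +x side of both dowels.
- stop_face (a point): Middle of the locating face of the end stop, a fixed grey-painted steel block 50 mm (x) by 40 mm (y), 40 mm tall above the plate. The face looks to the fixture's -y and lies at x -22, y +110 mm, 20 mm above the plate.
- pan_center (a point): Centre (half-way up) of the loose open-topped aluminium pan: 120 mm (its x) by 180 mm (its y), 35 mm tall, walls and floor 4 mm thick, about 0.45 kg. It lies open side up on the fixture plate, 45 to 85 mm from its home in x and 30 to 65 mm short of it in y, turned by up to 0.2 rad; its axes are parallel to the fixture's when home.
- hold_arm (a joint): Hinge of the flat steel hold-down arm on top of the end stop. 0 rad: open, pointing along the fixture's +x, beside the pan; grows clockwise seen from above; 1.57 (its limit): fully over, pointing along the fixture's -y above the pan. Starts between 0 and 0.3, turns with light friction, stays where left. Its underside passes 6 mm above the pan's rim.
- hold_pivot (a point): Vertical pivot axis of the hold-down arm, on top of the end stop, 52 mm above the bench; at x -22, y +130 mm of the fixture. The arm reaches 85 mm from it.
- hold_knob (a point): Centre of the black upright round knob near the end of the hold-down arm, 18 mm in diameter and 40 mm tall (from 61 to 101 mm above the bench), 75 mm from the pivot; this point is half-way up, 81 mm above the bench. It does not spin on the arm.
- spray_can: Bystander: upright spray can with a red label, 66 mm diameter, 190 mm tall; origin under its centre.
- jar: Bystander: jar with a green cap, 72 mm diameter, 80 mm tall; origin under its centre.
- tape_roll: Bystander: roll of yellow tape lying flat, 90 mm diameter, 30 mm tall; origin under its centre.
- block: Bystander: dark steel block with a slot along its top, 90 x 60 x 60 mm; origin under its centre.
Mind the look-alikes: they are no part of the job. Leave any blue or orange look-alike of the part that bears pan_center alone.

How it is judged:
On the way:
1. the pan is home against both dowels and the end stop while the hold-down arm is still open (less than 0.6 rad) (x of pan_center in the frame of fixture between -0.0245 and -0.02 m and y of pan_center in the frame of fixture between 0.018 and 0.0225 m and z of pan_center in the frame of fixture below 0.033 m and angle between the x axis of pan_center and the x axis of fixture, either way round below 0.02 rad and angle between pan_center's own z axis and vertical below 0.03 rad and value of joint hold_arm below 0.6 rad), for 0.2 s.
At the end, for the whole second after the job is handed in: The pan lies flat on the fixture plate within 2 mm of touching the dowels and within 2 mm of touching the end stop, square to the fixture within 0.02 rad, and the hold-down arm is swung over to at least 1.42 rad (x of pan_center in the frame of fixture between -0.0245 and -0.02 m and y of pan_center in the frame of fixture between 0.018 and 0.0225 m and z of pan_center in the frame of fixture below 0.033 m and angle between the x axis of pan_center and the x axis of fixture, either way round below 0.02 rad and angle between pan_center's own z axis and vertical below 0.03 rad and value of joint hold_arm above 1.42 rad).
It fails at once if a bystander (spray can) is moved by more than 20 mm (distance of spray_can from where it was at the start of the episode above 0.02 m).
It fails at once if a bystander (jar) is moved by more than 20 mm (distance of jar from where it was at the start of the episode above 0.02 m).
It fails at once if a bystander (tape roll) is moved by more than 20 mm (distance of tape_roll from where it was at the start of the episode above 0.02 m).
It fails at once if a bystander (block) is moved by more than 20 mm (distance of block from where it was at the start of the episode above 0.02 m).
It also fails if it takes over 61 s, if anything falls off the work surface, if the arm or the gripper's body presses on something with over 40 N, if the wrist force passes 120 N, or if a joint passes its speed limit or range.

## Working session

There is one attempt and no reset: what is moved stays moved. The work goes in short steps, Python scripts to look and compute and a shell command to move; the robot and the scene stay as the last step left them, time stands still between calls to the robot, and variables do not carry over. Pictures are saved under pics/ and viewed, on a budget of 10 in all, crops included, one or two more only if the job needs it, and the job is handed in when it is done.

```bash
mkdir -p pics; ls; cat > h.py <<'E'
import numpy as np, cv2
from bench import get_obs, snapshot
def ray(s,u,v):
    K=np.array([[s['fx'],0,s['cx']],[0,s['fy'],s['cy']],[0,0,1.]])
    xd=(u-s['cx'])/s['fx']; yd=(v-s['cy'])/s['fy']; x,y=xd,yd
    for _ in range(20):
        f=1+s['k1']*(x*x+y*y); x,y=xd/f,yd/f
    R=np.array(s['R']);t=np.array(s['t'])
    return -R.T@t, R.T@np.array([x,y,1.])
def onplane(s,u,v,z):
    o,d=ray(s,u,v); return o+d*(z-o[2])/d[2]
def pt(s,u,v):
    o,d=ray(s,u,v); return o+d*s['range_z'][int(round(v)),int(round(u))]
def cloud(s):
    H,W=s['range_z'].shape
    u,v=np.meshgrid(np.arange(W),np.arange(H))
    xd=(u-s['cx'])/s['fx']; yd=(v-s['cy'])/s['fy']; x,y=xd.copy(),yd.copy()
    for _ in range(20):
        f=1+s['k1']*(x*x+y*y); x,y=xd/f,yd/f
    z=s['range_z']; P=np.stack([x*z,y*z,z],-1)
    return (P-np.array(s['t']))@np.array(s['R'])
E
python3 - <<'E'
from h import *
for n in ('top','scene'):
    s=snapshot(n); cv2.imwrite(f'pics/{n}0.png',s['pixels']); np.save(f'{n}0.npy',s,allow_pickle=True)
    o,_=ray(s,0,0); print(n,o,s['fx'],s['k1'])
print(get_obs())
E
```

```text
pics
top [0.40783126 0.00226874 1.34706167] 367.8448176380578 -0.01021483454618445
scene [1.19600914 0.21723367 1.14964212] 359.5818147366499 -0.04143195691248765
{'time_s': 0.1, 'qpos': array([ 1.07580637e+00,  3.26841937e-01, -1.93466620e-01,  1.05199920e+00,
        1.23280656e-05,  1.43656606e+00]), 'joint_velocities': array([ 0.00061519, -0.00225309,  0.00269522,  0.00073884, -0.00041372,
        0.00255133]), 'tau': array([ 4.13796142e-04, -4.44238150e+01,  2.63038141e+01,  7.93001294e-03,
       -7.61466708e-05, -3.94667893e-06]), 'position': array([0.19391183, 0.51416646, 0.24760182]), 'tcp_rot': array([-5.63525847e-01, -3.09014981e+00,  2.25127759e-03]), 'contact_force': array([-0.22844618, -0.20859079,  0.27819062]), 'moment': array([-0.04047372,  0.01216753,  0.00836862]), 'opening': 0.08566708809170695}
```

View pics/top0.png

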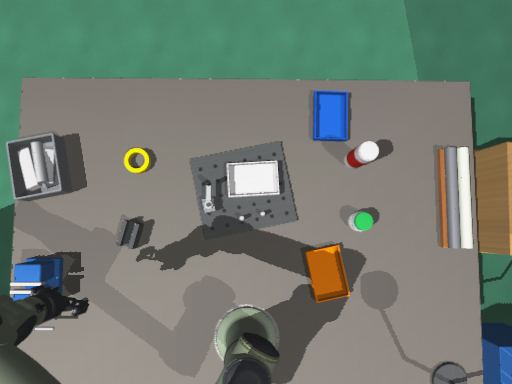

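View pics/scene0.png

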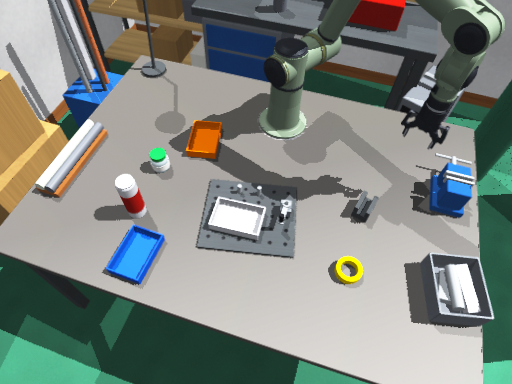

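Top view: the bare aluminium pan is at (253,179) on the dark plate. The blue tray at (330,116) and the orange one at (327,272) are look-alikes lying off the plate. Dowels are near (241,218) and (263,213), and the stop and arm near (208,195). I'll confirm with an enlarged crop and measure.

```bash
python3 - <<'E'
from h import *
s=np.load('top0.npy',allow_pickle=True).item()
im=s['pixels']; c=cv2.resize(im[135:245,180:305],None,fx=6,fy=5.4,interpolation=cv2.INTER_CUBIC)
c=cv2.resize(im[138:242,183:303],None,fx=5.5,fy=5.5,interpolation=cv2.INTER_CUBIC); cv2.imwrite('pics/crop1.png',c)
P=cloud(s); z=P[...,2]
for lo,hi,n in ((.007,.018,'plate'),(.038,.056,'40-52'),(.056,.12,'hi')):
    m=((z>lo)&(z<hi)).astype(np.uint8); m[:138]=0;m[242:]=0;m[:,:183]=0;m[:,303:]=0
    k,l,st,ce=cv2.connectedComponentsWithStats(m)
    for i in range(1,k):
        if st[i,4]>4: print(n,st[i],ce[i],np.median(P[l==i],0).round(4))
# plate corners: low saturation dark
roi=((z>.006)).astype(np.uint8); roi[:130]=0;roi[250:]=0;roi[:,:175]=0;roi[:,310:]=0
roi=cv2.morphologyEx(roi,cv2.MORPH_OPEN,np.ones((3,3)))
cn=max(cv2.findContours(roi,0,2)[0],key=cv2.contourArea)
r=cv2.minAreaRect(cn); b=cv2.boxPoints(r); print(r)
for p in b: print(p,onplane(s,*p,.012).round(4))
E
```

```text
plate [ 190  141  107   98 5310] [241.64143126 192.50338983] [0.4948 0.0267 0.0122]
plate [ 229  163   49   33 1057] [252.38126774 178.69820246] [ 0.5647 -0.0246  0.0153]
40-52 [227 161  53  36 224] [253.14732143 177.57589286] [ 0.5682 -0.0241  0.0471]
40-52 [202 197  14  16  92] [209.0326087  205.54347826] [0.4604 0.127  0.0514]
40-52 [261 211   4   5  15] [262.53333333 213.06666667] [ 0.4399 -0.0593  0.0532]
40-52 [240 216   4   4  13] [241.69230769 217.38461538] [0.4255 0.0144 0.0519]
hi [205 180   8  29 173] [208.39884393 194.17919075] [0.5054 0.1305 0.0626]
((243.1154022216797, 189.57693481445312), (81.97654724121094, 93.74351501464844), 78.69007110595703)
[189.11542 158.57693] [0.639  0.2093 0.012 ]
[281.03848 140.19232] [ 0.7094 -0.128   0.012 ]
[297.1154  220.57693] [ 0.4138 -0.1851  0.012 ]
[205.19232 238.96155] [0.3469 0.1468 0.012 ]
```

View pics/crop1.png

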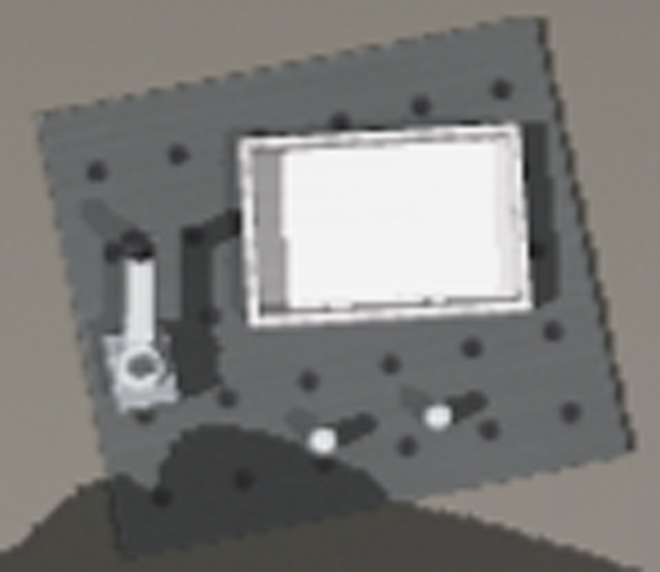

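The crop confirms it: the silver open pan on the plate, rim centre about (253,178) in the full image, with the dowels at (241.7,217.4) and (262.5,213.1) and the arm open with its knob near (207,182). Next I'll compute the fixture and pan poses.

```bash
cat > meas.py <<'E'
from h import *
from scipy.spatial import ConvexHull
YAW,O=None,None
def rect(s,zlo,zhi,box,zpl,bright=0):
    P=cloud(s); z=P[...,2]
    m=(z>zlo)&(z<zhi)&(P[...,0]>box[0])&(P[...,0]<box[1])&(P[...,1]>box[2])&(P[...,1]<box[3])
    if bright: m&=(s['pixels'].min(-1)>bright)
    k,l,st,ce=cv2.connectedComponentsWithStats(m.astype(np.uint8),connectivity=8)
    i=1+np.argmax(st[1:,4])
    v,u=np.where(l==i); Q=np.array([onplane(s,a,b,zpl)[:2] for a,b in zip(u,v)])
    return cv2.minAreaRect((Q*1000).astype(np.float32)), len(u)
E
python3 - <<'E'
from meas import *
for n in ('top','scene'):
    s=np.load(n+'0.npy',allow_pickle=True).item()
    print(n,'pan rim',rect(s,.036,.056,(.47,.66,-.15,.1),.047))
    print(n,'plate',rect(s,.006,.2,(.3,.75,-.22,.24),.012))
    P=cloud(s)
    hsv=cv2.cvtColor(s['pixels'],cv2.COLOR_BGR2HSV)
    z=P[...,2]
    m=(z>.075)&(z<.12)&(P[...,0]>.4)&(P[...,0]<.65)&(P[...,1]>.05)&(P[...,1]<.22)
    print('knob',m.sum(),P[m].mean(0).round(4),np.ptp(P[m],axis=0).round(3))
    m=(z>.03)&(z<.06)&(P[...,0]>.40)&(P[...,0]<.46)&(P[...,1]>-.09)&(P[...,1]<.04)
    k,l,st,ce=cv2.connectedComponentsWithStats((m&(z>.045)).astype(np.uint8))
    for i in range(1,k): print('dowel',st[i,4],onplane(s,*ce[i],.052).round(4))
E
```

```text
top pan rim (((563.5155639648438, -23.55364227294922), (120.53111267089844, 179.9008331298828), 3.596859931945801), 236)
top plate (((526.515625, 11.740829467773438), (300.9255065917969, 341.06402587890625), 11.785459518432617), 7523)
knob 24 [0.544  0.1314 0.0991] [0.014 0.017 0.019]
dowel 16 [ 0.4399 -0.0577  0.052 ]
dowel 15 [0.4242 0.0158 0.052 ]
scene pan rim (((567.1162719726562, -18.190956115722656), (127.68653106689453, 181.28564453125), 3.97314190864563), 347)
scene plate (((528.145263671875, 17.683837890625), (307.55548095703125, 345.3558044433594), 11.279825210571289), 6418)
knob 37 [0.5466 0.1374 0.0941] [0.078 0.016 0.029]
dowel 16 [ 0.4431 -0.0532  0.052 ]
dowel 15 [0.4264 0.0205 0.052 ]
```

```bash
python3 -m pendant '{"dp":[[0.0268,-0.0343,0],[0.0268,-0.0343,0],[0.0268,-0.0343,0],[0.0268,-0.0343,0],[0.0268,-0.0343,0],[0.0268,-0.0343,0],[0.0268,-0.0343,0],[0.0268,-0.0343,0],[0.0268,-0.0343,-0.01],[0.0268,-0.0343,-0.01],[0.0268,-0.0343,-0.02],[0.0268,-0.0343,-0.02],[0.0268,-0.0343,-0.02],[0.0268,-0.0343,-0.02],[0.0268,-0.0343,-0.02],[0.0268,-0.0343,0],[0,0,0],[0,0,0]],"roll":[-4.1,-4.1,-4.1,-4.1,-4.1,-4.1,-4.1,-4.1,-4.1,-4.1,-4.1,-4.1,-4.1,-4.1,-4.1,-4.2,0,0]}' 0.5
```

```text
time_s: 1.9
position: [0.6227, -0.035, 0.1273]
tcp_rot: [-2.151, -2.288, 0.001]
contact_force: [-0.3, 0.6, 0.1]
opening: 0.0426
```

```bash
python3 -m pendant '{"dp":[[0,0,-0.03],[0,0,-0.03],[0,0,-0.02],[0,0,-0.0083],[0,0,0],[0,0,0]],"roll":[0,0,0,0,0,0]}'; python3 -m pendant '{"dp":[[0,0,0],[0,0,0],[0,0,0],[0,0,0],[0,0,0],[0,0,0],[0,0,0],[0,0,0]],"roll":[0,0,0,0,0,0,0,0]}' 0; python3 - <<'E'
from meas import *
s=snapshot('scene'); i=s['pixels'][140:270,170:330]; cv2.imwrite('pics/g1.png',cv2.resize(i,None,fx=4.5,fy=4.5,interpolation=cv2.INTER_CUBIC))
E
```

```text
time_s: 2.5
position: [0.6234, -0.0337, 0.0411]
tcp_rot: [2.148, 2.291, 0.001]
contact_force: [0.1, 0.0, 0.4]
opening: 0.0427
time_s: 3.3
position: [0.6236, -0.0343, 0.0411]
tcp_rot: [2.149, 2.29, 0.001]
contact_force: [-1.4, 0.3, 6.2]
opening: 0.0027
```

View pics/g1.png

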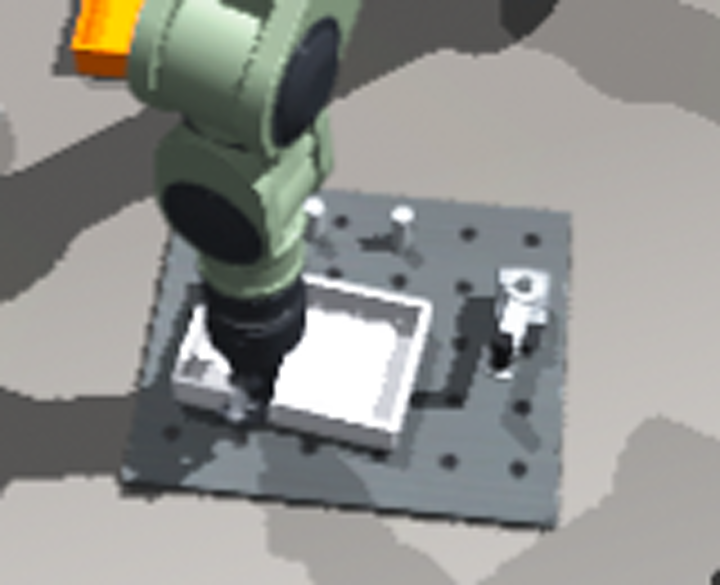

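```bash
python3 -m pendant '{"dp":[[-0.0095,0.0075,0],[-0.0095,0.0075,0],[-0.0095,0.0075,0],[-0.0095,0.0075,0],[-0.0095,0.0075,0],[-0.0095,0.0075,0],[-0.0095,0.0075,0],[0,0,0],[0,0,0]],"roll":[1.15,1.15,1.15,1.15,1.15,1.15,1.15,0,0]}'; cat > pan.py <<'E'
from meas import *
import sys
s=snapshot('top'); n=sys.argv[1]
cv2.imwrite(f'pics/{n}.png',cv2.resize(s['pixels'][138:242,183:303],None,fx=5.5,fy=5.5,interpolation=cv2.INTER_CUBIC)); np.save(n+'.npy',s,allow_pickle=True)
O=np.array([.5167,.0097]);a=np.deg2rad(11.65)
r,k=rect(s,.036,.056,(.40,.66,-.15,.13),.047,int(sys.argv[2]) if len(sys.argv)>2 else 0)
d=np.array(r[0])/1000-O; print('rect',r,k,'fix',(d[0]*np.cos(a)+d[1]*np.sin(a)).round(4),(-d[0]*np.sin(a)+d[1]*np.cos(a)).round(4))
o=get_obs(); print(o['time_s'],o['position'],o['contact_force'])
E
python3 pan.py p1
```

```text
time_s: 4.25
position: [0.5557, 0.0196, 0.0411]
tcp_rot: [-1.981, -2.438, -0.002]
contact_force: [-0.3, -0.1, 10.5]
opening: 0.0028
rect ((501.85516357421875, -60.739906311035156), (38.412044525146484, 138.15777587890625), 86.60396575927734) 77 fix -0.0288 -0.066
4.3 [0.55572465 0.01963625 0.0410898 ] [-0.70281206 -0.10979116 11.32182667]
```

View pics/p1.png

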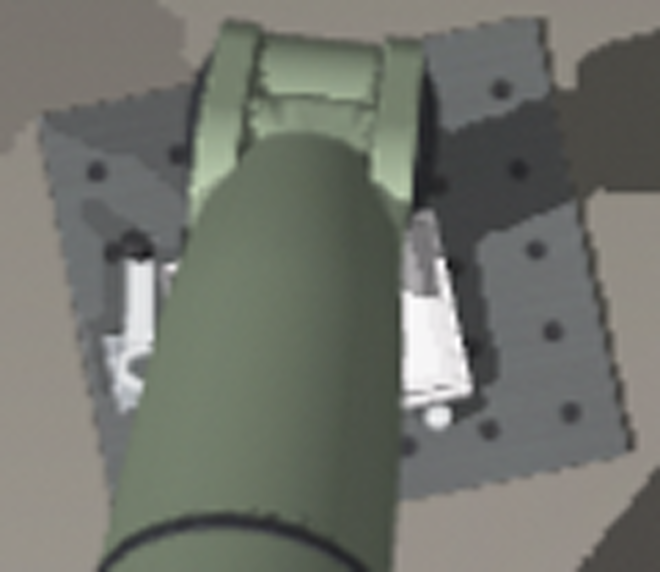

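```bash
python3 -m pendant '{"dp":[[-0.002,-0.0004,0],[-0.002,-0.0004,0],[0,0,0]],"roll":[0,0,0]}';python3 -m pendant '{"dp":[[-0.002,-0.0004,0],[0,0,0]],"roll":[0,0]}'
```

```text
time_s: 4.6
position: [0.5534, 0.0186, 0.0411]
tcp_rot: [1.981, 2.436, 0.005]
contact_force: [3.7, 0.7, 6.8]
opening: 0.0027
time_s: 4.8
position: [0.553, 0.0189, 0.0412]
tcp_rot: [1.979, 2.435, 0.01]
contact_force: [8.5, 3.8, 1.2]
opening: 0.0026
```

```bash
python3 -m pendant '{"dp":[[-0.0004,0.002,0],[-0.0004,0.002,0],[0,0,0]],"roll":[0,0,0]}';python3 -m pendant '{"dp":[[-0.0004,0.002,0],[0,0,0]],"roll":[0,0]}';python3 -m pendant '{"dp":[[-0.0004,0.002,0],[0,0,0]],"roll":[0,0]}'
```

```text
time_s: 5.1
position: [0.5529, 0.021, 0.0412]
tcp_rot: [1.977, 2.433, 0.005]
contact_force: [9.9, -3.1, 0.4]
opening: 0.0027
time_s: 5.3
position: [0.5526, 0.0227, 0.0412]
tcp_rot: [1.976, 2.433, 0.005]
contact_force: [9.8, -5.0, 0.4]
opening: 0.0026
time_s: 5.5
position: [0.5526, 0.0229, 0.0413]
tcp_rot: [1.976, 2.429, -0.0]
contact_force: [10.2, -10.6, -0.2]
opening: 0.0026
```

```bash
python3 -m pendant '{"dp":[[-0.0004,0.002,0],[0,0,0]],"roll":[0,0]}';python3 -m pendant '{"dp":[[-0.002,-0.0004,0],[0,0,0],[0,0,0]],"roll":[0,0,0]}'
```

```text
time_s: 5.7
position: [0.5526, 0.023, 0.0415]
tcp_rot: [1.975, 2.426, -0.005]
contact_force: [10.7, -15.8, -0.5]
opening: 0.0026
time_s: 6.0
position: [0.5525, 0.023, 0.0417]
tcp_rot: [1.974, 2.424, 0.001]
contact_force: [14.6, -13.8, -4.4]
opening: 0.0027
```

```bash
python3 -m pendant '{"dp":[[0,0,0],[0,0,0],[0,0,0],[0,0,0],[0,0,0]],"roll":[0,0,0,0,0]}' 0.4; python3 -m pendant '{"dp":[[0,0,0.02],[0,0,0.03],[0,0,0.04],[0.02,-0.02,0.05],[0.03,-0.045,0.05],[0.03,-0.05,0],[0.03,-0.05,0],[0,-0.05,0],[0,-0.05,0],[0,0,0]],"roll":[0,0,0,0,0,0,0,0,0,0]}'; python3 pan.py p2
```

```text
time_s: 6.5
position: [0.5457, 0.0271, 0.0397]
tcp_rot: [-1.983, -2.436, 0.001]
contact_force: [-0.4, 0.5, -0.5]
opening: 0.0344
time_s: 7.5
position: [0.6352, -0.2134, 0.2066]
tcp_rot: [1.992, 2.428, -0.003]
contact_force: [0.2, -0.4, -1.7]
opening: 0.0337
rect ((482.3657531738281, 32.47557830810547), (136.38063049316406, 200.72219848632812), 12.493826866149902) 288 fix -0.029 0.0292
7.55 [ 0.63503799 -0.21010895  0.20661592] [ 0.57593512  1.45918113 -1.73232279]
```

View pics/p2.png

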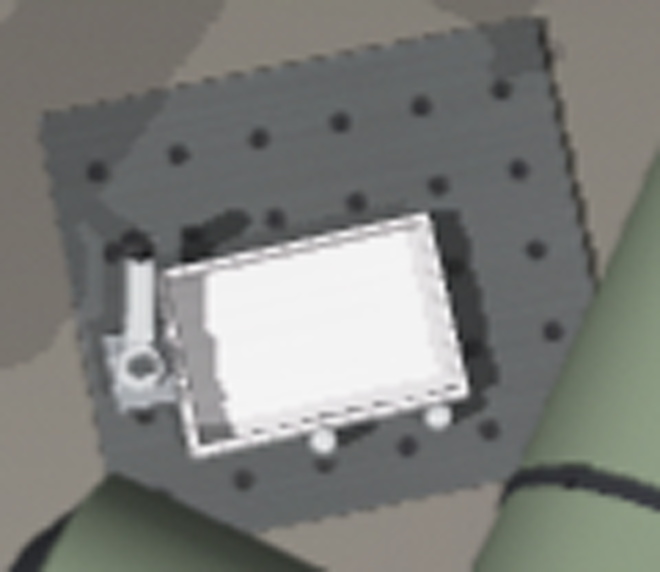

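The pan appears to touch both dowels, at crop (322,440) and (437,417), and the stop at (180,375). I'll check it numerically from the free edges (far and -y), compared with the same estimate on the first picture.

```bash
cat > edge.py <<'E'
from meas import *
import sys
O=np.array([.5167,.0097]);a=np.deg2rad(11.65);A=np.array([[np.cos(a),np.sin(a)],[-np.sin(a),np.cos(a)]])
s=np.load(sys.argv[1]+'.npy',allow_pickle=True).item()
z=cloud(s)[...,2]; v,u=np.where((z>.036)&(z<.056))
Q=np.array([onplane(s,p,q,.047)[:2] for p,q in zip(u,v)]); F=(Q-O)@A.T*1000
k=(F[:,0]>-79)&(F[:,0]<45)&(F[:,1]>-76)&(F[:,1]<108); F=F[k]
# per-bin outermost rim pixel, line fit
def edge(c,w,lo,hi,sg,n):
    e=[]
    for b in np.arange(lo,hi,5):
        m=(F[:,c]>=b)&(F[:,c]<b+5)&(sg*F[:,w]>n)
        if m.any(): i=np.argmax(sg*F[m,w]); e.append(F[m][i])
    e=np.array(e); p=np.polyfit(e[:,c],e[:,w],1); r=e[:,w]-np.polyval(p,e[:,c]); return p[0].round(4),np.median(e[:,w]).round(2),len(e),r.std().round(2)
print('far edge slope,x (home +38)',edge(1,0,-60,95,1,25))
print('-y edge slope,y (home -70)',edge(0,1,-70,30,-1,55))
for zc,lo in((.052,(-98,-82)),):
    pass
E
python3 edge.py p2
```

```text
far edge slope,x (home +38) (np.float64(-0.0187), np.float64(37.67), 31, np.float64(1.01))
-y edge slope,y (home -70) (np.float64(0.0232), np.float64(-69.52), 20, np.float64(1.02))
```

Free-edge positions match home within 0.5 mm, but the yaw reads 0.01 to 0.02 rad ccw, which is marginal. I'll square it up with shut fingers pushing the far wall between the dowels.

```bash
python3 -m pendant '{"dp":[[-0.0088,0.044,0],[-0.0088,0.044,0],[-0.0088,0.044,0],[-0.0088,0.044,-0.02],[-0.0088,0.044,-0.03],[0,0,-0.02],[0,0,0]],"roll":[0,0,0,0,0,0,0]}' 0
```

```text
time_s: 8.25
position: [0.5891, 0.0129, 0.137]
tcp_rot: [-1.975, -2.436, 0.005]
contact_force: [-0.4, -0.4, 0.3]
opening: -0.0001
```

```bash
python3 -m pendant '{"dp":[[0.003,-0.003,-0.04],[0,0,-0.04],[0,0,-0.016],[0,0,0],[0,0,0]],"roll":[0,0,0,0,0]}'; python3 -m pendant '{"dp":[[-0.006,-0.0012,0],[-0.004,-0.0008,0],[-0.002,-0.0004,0],[0,0,0]],"roll":[0,0,0,0]}'
```

```text
time_s: 8.75
position: [0.5962, 0.0065, 0.0448]
tcp_rot: [1.984, 2.435, 0.001]
contact_force: [0.7, -0.3, 0.1]
opening: 0.0001
time_s: 9.15
position: [0.5832, 0.0043, 0.0443]
tcp_rot: [1.984, 2.435, 0.001]
contact_force: [-0.3, -0.2, -0.1]
opening: 0.0001
```

```bash
for i in 1 2 3; do :; done; python3 -m pendant '{"dp":[[-0.004,-0.0008,-0.004],[-0.003,-0.0006,0],[0,0,0]],"roll":[0,0,0]}'; python3 -m pendant '{"dp":[[-0.003,-0.0006,0],[0,0,0]],"roll":[0,0]}'; python3 -m pendant '{"dp":[[-0.002,-0.0004,0],[0,0,0]],"roll":[0,0]}'; python3 -m pendant '{"dp":[[-0.002,-0.0004,0],[0,0,0]],"roll":[0,0]}'
```

```text
time_s: 9.45
position: [0.5754, 0.003, 0.0393]
tcp_rot: [-1.983, -2.435, 0.001]
contact_force: [-1.1, -0.5, 0.2]
opening: 0.0002
time_s: 9.65
position: [0.5736, 0.0022, 0.0398]
tcp_rot: [1.984, 2.435, 0.001]
contact_force: [0.4, 0.1, -0.1]
opening: -0.0003
time_s: 9.85
position: [0.5733, 0.0016, 0.0403]
tcp_rot: [1.982, 2.433, 0.003]
contact_force: [5.0, -0.1, -0.7]
opening: 0.0002
time_s: 10.05
position: [0.5731, 0.0009, 0.0409]
tcp_rot: [1.98, 2.431, 0.006]
contact_force: [7.8, -1.7, -3.2]
opening: 0.0002
```

```bash
python3 -m pendant '{"dp":[[-0.003,-0.0006,0],[0,0,0]],"roll":[0,0]}'; python3 -m pendant '{"dp":[[0.012,0.0024,0],[0.02,0.004,0.02],[0.02,0.004,0.04],[0.02,-0.03,0.04],[0.02,-0.045,0.03],[0.02,-0.05,0.03],[0,-0.05,0],[0,-0.05,0],[0,0,0],[0,0,0]],"roll":[0,0,0,0,0,0,0,0,0,0]}'; python3 pan.py p3; python3 edge.py p3; python3 - <<'E'
from meas import *
s=np.load('p3.npy',allow_pickle=True).item()
O=np.array([.5167,.0097]);a=np.deg2rad(11.65);A=np.array([[np.cos(a),np.sin(a)],[-np.sin(a),np.cos(a)]])
for zz,nm in((1,'plate far edge'),):
    z=cloud(s)[...,2]; v,u=np.where((z>.006)&(z<.018))
    F=(np.array([onplane(s,p,q,.012)[:2] for p,q in zip(u,v)])-O)@A.T*1000
    for c,w,lo,hi,sg in((1,0,-100,160,1),(0,1,60,150,-1),(0,1,-130,150,1)):
        e=[]
        for b in np.arange(lo,hi,5):
            m=(abs(F[:,c]-b)<2.5)&(abs(F[:,1-c])<400)
            if m.any(): i=np.argmax(sg*F[m,w]); e.append(F[m][i])
        e=np.array(e); md=np.median(e[:,w]); e=e[abs(e[:,w]-md)<6]; p=np.polyfit(e[:,c],e[:,w],1); print(c,w,sg,p[0].round(4),md.round(1),len(e))
E
```

```text
time_s: 10.25
position: [0.5729, 0.0004, 0.0419]
tcp_rot: [1.977, 2.428, 0.012]
contact_force: [11.8, -0.1, -1.7]
opening: 0.0
time_s: 11.25
position: [0.6694, -0.1972, 0.1864]
tcp_rot: [-1.986, -2.432, 0.0]
contact_force: [-0.2, -0.2, -1.0]
opening: -0.0001
rect ((498.7561950683594, 36.2357177734375), (107.26091003417969, 205.19760131835938), 10.584650039672852) 197 fix -0.0122 0.0296
11.3 [ 0.66961417 -0.19572358  0.18644267] [-0.52516355  0.78579875  0.26092112]
far edge slope,x (home +38) (np.float64(-0.002), np.float64(37.67), 31, np.float64(0.97))
-y edge slope,y (home -70) (np.float64(0.0158), np.float64(-70.54), 20, np.float64(0.96))Traceback (most recent call last):
  File "<stdin>", line 12, in <module>
    raise TypeError("expected non-empty vector for x")
TypeError: expected non-empty vector for x
```

View pics/p3.png

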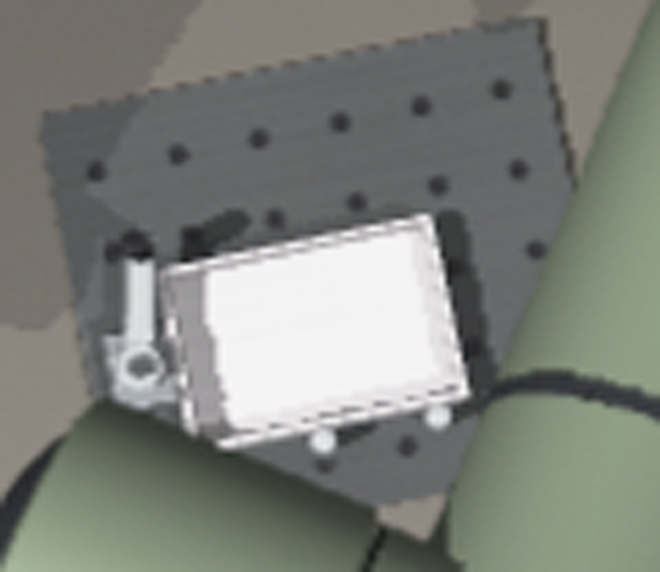

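```bash
python3 -m pendant '{"dp":[[-0.039,0.02,0],[-0.039,0.02,0],[-0.039,0.02,0],[-0.039,0.02,0],[0,0,0],[0,0,0]],"roll":[0,0,0,0,0,0]}'
```

```text
time_s: 11.9
position: [0.5135, -0.1139, 0.1875]
tcp_rot: [-1.98, -2.439, -0.0]
contact_force: [0.2, -0.8, 0.7]
opening: 0.0
```

```bash
python3 -m pendant '{"dp":[[0,0,-0.05],[0,0,-0.05],[0,0,-0.03],[0,0,-0.0175],[0,0,0],[0,0,0]],"roll":[0,0,0,0,0,0]}'; python3 -m pendant '{"dp":[[-0.002,0.01,0],[-0.002,0.01,0],[-0.002,0.01,0],[-0.001,0.005,0],[0,0,0]],"roll":[0,0,0,0,0]}'; python3 -m pendant '{"dp":[[-0.0004,0.002,0],[0,0,0]],"roll":[0,0]}'; python3 -m pendant '{"dp":[[-0.0004,0.002,0],[0,0,0]],"roll":[0,0]}'
```

```text
time_s: 12.5
position: [0.5157, -0.116, 0.0398]
tcp_rot: [1.983, 2.436, 0.0]
contact_force: [0.0, -0.9, 0.5]
opening: -0.0
time_s: 13.0
position: [0.5073, -0.08, 0.04]
tcp_rot: [1.982, 2.437, 0.0]
contact_force: [0.1, -0.3, 0.7]
opening: -0.0001
time_s: 13.2
position: [0.5071, -0.0791, 0.0397]
tcp_rot: [1.984, 2.436, -0.0]
contact_force: [-1.1, 0.2, -0.4]
opening: 0.0001
time_s: 13.4
position: [0.5066, -0.0771, 0.0396]
tcp_rot: [-1.984, -2.436, 0.0]
contact_force: [-0.2, -0.1, 0.8]
opening: -0.0
```

```bash
python3 -m pendant '{"dp":[[-0.0004,0.002,0],[0,0,0]],"roll":[0,0]}'; python3 -m pendant '{"dp":[[-0.0004,0.002,0],[0,0,0]],"roll":[0,0]}'; python3 -m pendant '{"dp":[[-0.0004,0.002,0],[0,0,0]],"roll":[0,0]}'; python3 -m pendant '{"dp":[[-0.0004,0.002,0],[0,0,0]],"roll":[0,0]}'
```

```text
time_s: 13.6
position: [0.5061, -0.075, 0.0396]
tcp_rot: [-1.984, -2.436, 0.0]
contact_force: [0.1, -0.6, -0.5]
opening: 0.0
time_s: 13.8
position: [0.5059, -0.0731, 0.0396]
tcp_rot: [1.984, 2.436, -0.0]
contact_force: [0.4, 0.0, 0.1]
opening: -0.0003
time_s: 14.0
position: [0.5058, -0.0724, 0.0398]
tcp_rot: [1.983, 2.433, -0.004]
contact_force: [1.0, -5.4, -1.6]
opening: 0.0001
time_s: 14.2
position: [0.5061, -0.0723, 0.0401]
tcp_rot: [1.982, 2.43, -0.008]
contact_force: [0.5, -9.7, -2.1]
opening: -0.0
```

```bash
python3 -m pendant '{"dp":[[0.002,-0.012,0],[0.002,-0.008,0.03],[0,0,0.05],[0,0,0.04],[0.004,0.04,0],[0.004,0.045,0],[0.005,0.05,0],[0.005,0.05,0],[0.005,0.05,0],[0.004,0.03,0],[0,0,0],[0,0,0]],"roll":[0,0,0,0,0,0,0,0,0,0,0,0]}'; python3 pan.py p4; python3 edge.py p4; python3 - <<'E'
from meas import *
s=np.load('p2.npy',allow_pickle=True).item(); P=cloud(s); z=P[...,2]
m=(z>.075)&(z<.12)&(P[...,0]>.4)&(P[...,0]<.65)&(P[...,1]>.05)&(P[...,1]<.22)
print('knob',m.sum(),P[m].mean(0).round(4))
E
```

```text
time_s: 15.4
position: [0.5356, 0.1756, 0.1593]
tcp_rot: [-1.982, -2.437, 0.001]
contact_force: [-0.5, 0.0, -0.3]
opening: -0.0002
rect ((483.8487854003906, 32.33738708496094), (136.22462463378906, 199.5522918701172), 11.158100128173828) 284 fix -0.0276 0.0288
15.45 [0.53559226 0.17469096 0.1593307 ] [-1.01224472 -0.33959045 -0.20097606]
far edge slope,x (home +38) (np.float64(-0.0044), np.float64(38.35), 31, np.float64(1.0))
-y edge slope,y (home -70) (np.float64(0.0013), np.float64(-69.21), 20, np.float64(1.02))
knob 25 [0.5411 0.1312 0.0988]
```

Pan verified home with the arm still open: x ≈ -22, y ≈ 20.5 mm, yaw within 0.005 rad. Now I'll push the knob around.

```bash
python3 -m pendant '{"dp":[[0,0,-0.04],[0,0,-0.0345],[0,0,0],[0.002,-0.012,0],[0.002,-0.0125,0],[0,0,0]],"roll":[0,0,0,0,0,0]}'; python3 -m pendant '{"dp":[[-0.001,-0.0077,0],[-0.001,-0.0077,0],[-0.0014,-0.0077,0],[-0.0029,-0.0057,0],[-0.0029,-0.0057,0],[-0.0029,-0.0057,0],[0,0,0]],"roll":[0,0,0,0,0,0,0]}';python3 -m pendant '{"dp":[[-0.0043,-0.005,0],[-0.0043,-0.005,0],[-0.0043,-0.005,0],[0,0,0],[0,0,0]],"roll":[0,0,0,0,0]}'
```

```text
time_s: 16.05
position: [0.5417, 0.1486, 0.087]
tcp_rot: [1.986, 2.431, 0.003]
contact_force: [-0.6, 0.8, 0.1]
opening: -0.0
time_s: 16.75
position: [0.527, 0.1097, 0.085]
tcp_rot: [-1.985, -2.435, 0.002]
contact_force: [0.2, 0.6, -1.1]
opening: -0.0001
time_s: 17.25
position: [0.5145, 0.0952, 0.085]
tcp_rot: [-1.984, -2.435, 0.001]
contact_force: [-0.9, 0.6, -0.5]
opening: 0.0
```

```bash
python3 -m pendant '{"dp":[[-0.001,0.005,0],[0.0157,0.0032,0],[0.0157,0.0032,0],[0.003,-0.0132,0],[0.003,-0.0132,0],[0,0,0],[0,0,0]],"roll":[0,0,0,0,0,0,0]}'; python3 - <<'E'
from meas import *
s=snapshot('scene'); i=s['pixels'][140:270,170:330]; cv2.imwrite('pics/g2.png',cv2.resize(i,None,fx=4.5,fy=4.5,interpolation=cv2.INTER_CUBIC))
E
```

```text
time_s: 17.95
position: [0.5507, 0.0798, 0.085]
tcp_rot: [-1.985, -2.434, 0.001]
contact_force: [0.2, -0.3, -0.3]
opening: -0.0001
```

View pics/g2.png

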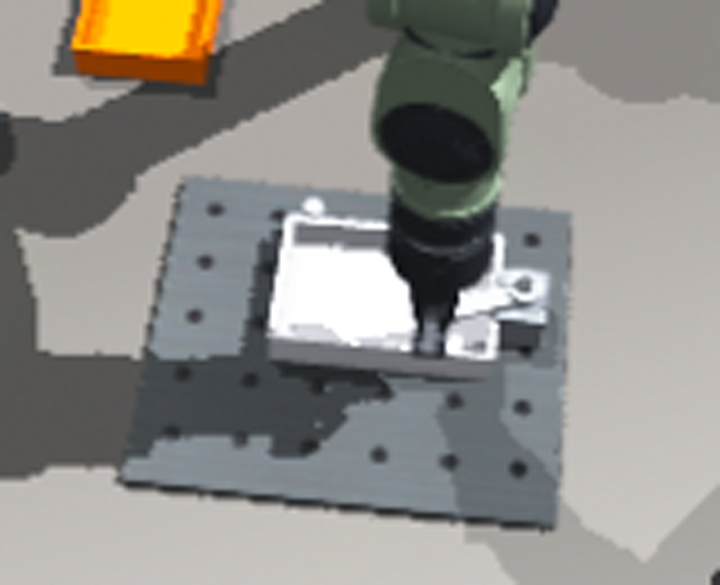

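Arm is at about 60° over the pan (crop 480,305), with the fingers on its +x side. Pushing -x now.

```bash
python3 -m pendant '{"dp":[[-0.0071,-0.0027,0],[-0.0071,-0.0027,0],[-0.0071,-0.0027,0],[-0.0071,-0.0027,0],[0,0,0]],"roll":[0,0,0,0,0]}'; python3 -m pendant '{"dp":[[-0.004,-0.0012,0],[-0.004,-0.0012,0],[-0.003,-0.001,0],[0,0,0]],"roll":[0,0,0,0]}'; python3 -m pendant '{"dp":[[-0.003,-0.0006,0],[0,0,0]],"roll":[0,0]}'; python3 -m pendant '{"dp":[[-0.003,-0.0006,0],[0,0,0]],"roll":[0,0]}'
```

```text
time_s: 18.5
position: [0.5215, 0.0695, 0.0852]
tcp_rot: [-1.984, -2.435, 0.001]
contact_force: [0.3, 0.4, -0.2]
opening: -0.0
time_s: 18.9
position: [0.5114, 0.0663, 0.0851]
tcp_rot: [-1.984, -2.435, 0.001]
contact_force: [0.8, 1.0, -0.7]
opening: 0.0
time_s: 19.1
position: [0.5085, 0.0657, 0.085]
tcp_rot: [-1.984, -2.436, 0.001]
contact_force: [0.1, 0.2, -0.4]
opening: -0.0002
time_s: 19.3
position: [0.5074, 0.0653, 0.0854]
tcp_rot: [1.983, 2.435, 0.004]
contact_force: [4.0, 1.4, -3.6]
opening: -0.0001
```

```bash
python3 -m pendant '{"dp":[[-0.003,-0.0006,0],[0,0,0]],"roll":[0,0]}'; python3 -m pendant '{"dp":[[0.012,0.0024,0],[0.02,0.004,0.02],[0.02,0.004,0.04],[0.02,-0.02,0.04],[0.02,-0.045,0.03],[0.02,-0.05,0.03],[0,-0.05,0],[0,-0.05,0],[0,-0.05,0],[0,-0.03,0],[0,0,0],[0,0,0]],"roll":[0,0,0,0,0,0,0,0,0,0,0,0]}'; python3 pan.py p5; sed -i 's/F\[:,1\]<108)/F[:,1]<108)\&((F[:,1]<30)|(abs(F[:,0]+22)>18))/' edge.py; python3 edge.py p5; python3 - <<'E'
from meas import *
s=np.load('p5.npy',allow_pickle=True).item(); P=cloud(s); z=P[...,2]
O=np.array([.5167,.0097]);a=np.deg2rad(11.65);A=np.array([[np.cos(a),np.sin(a)],[-np.sin(a),np.cos(a)]])
m=(z>.085)&(z<.12)&(P[...,0]>.4)&(P[...,0]<.58)&(P[...,1]>.0)&(P[...,1]<.22)
k=A@(P[m].mean(0)[:2]-O)*1000; print('knob fix',m.sum(),k,'theta',np.arctan2(130-k[1],k[0]+22))
E
```

```text
time_s: 19.5
position: [0.5071, 0.0653, 0.0858]
tcp_rot: [1.981, 2.433, 0.011]
contact_force: [11.6, 3.3, -8.8]
opening: -0.0002
time_s: 20.7
position: [0.6077, -0.205, 0.2348]
tcp_rot: [-1.984, -2.433, 0.0]
contact_force: [-0.3, 0.6, 0.2]
opening: -0.0
rect ((483.4971618652344, 32.69508361816406), (135.7601776123047, 200.17498779296875), 11.444761276245117) 280 fix -0.0279 0.0292
20.75 [ 0.60792226 -0.20403687  0.23499703] [ 0.28970982  0.06139063 -0.60681243]
far edge slope,x (home +38) (np.float64(-0.0044), np.float64(38.35), 31, np.float64(1.0))
-y edge slope,y (home -70) (np.float64(0.0013), np.float64(-69.21), 20, np.float64(1.02))
knob fix 24 [-21.34402989  54.09242794] theta 1.5621548465826198
```

View pics/p5.png

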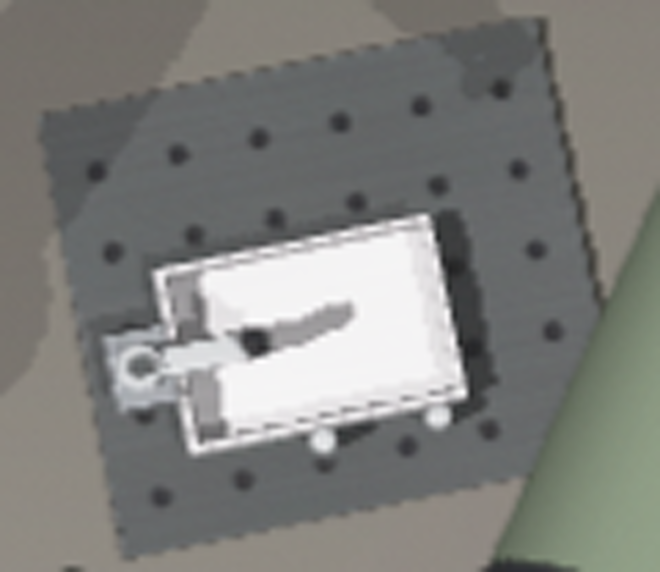

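The arm lies fully over the pan with its knob at crop (257,342). The pan is flush on both dowels and against the stop, unchanged from before the swing.

```bash
python3 -c "
from bench import finish_job; print(finish_job())"
```

```text
the job is handed in; nothing more can be done
None
```

The pan is home against both dowels and the end stop, the hold-down arm is swung over it, and the job is handed in at about 21 s of the 61 s allowed. The hand-in reports no verdict.

**What I did:** I gripped the pan's far wall, turned it square and slid it against both dowels and then the stop. After letting go, I seated it again with the fingers shut, pushing on the far wall and then on the -y end. Only then did I push the knob round until the arm reached its limit.

**Last checks:**

| Check | Measured | Needed |
|---|---|---|
| Pan x in the fixture frame | about -21.7 mm | -24.5 to -20 mm |
| Pan y in the fixture frame | about 20.8 mm | 18 to 22.5 mm |
| Pan yaw to the fixture | 0.001 to 0.004 rad | below 0.02 rad |
| Hold-down arm | about 1.56 rad | above 1.42 rad |

- **Pan unmoved by the swing:** its free edges read the same before and after the arm went over.
- **Highest force read:** about 20 N at the wrist.

**Checks that disagreed or were not made:**
- **First yaw reading:** after the release, yaw read about 0.02 rad, right at the limit. Rim edges scatter by about 1 mm per pixel, so I re-seated the pan instead of trusting that reading.
- **Camera offset:** the scene camera read about 2 to 6 mm off the top camera. I used the top camera's values, which fitted the given sizes and dowel positions.
- **Rectangle fit:** with the pan home, it merges with the dowels and the stop, so I disregarded that fit.
- **Bystanders:** I did not re-measure them. The planned paths kept clear of them, and I felt no unexpected contact.

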